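# Turn the lot card and stamp its back

### The job

The front of the lot card in the ring binder is full. Turn the card over across the rings so that it lies flat with its back up, then take the inked stamp from the open pad and print the back: set the stamp upright and square in the middle of the framed box and press gently, about 7 N for half a second (under 3 N leaves no print, over 15 N squashes it), touching the card nowhere else with the stamp. Then stand the stamp upright back on the ink pad, and leave the mug, pen, timer and tile bundle where they are.

Things in the scene. Friction and masses are not known exactly. Their poses are not given: they have to be found in the camera images.
- lot_binder: grey ring binder lying open, fixed; 353 mm along its y, 185 mm along its x, covers 3 mm thick. Origin: middle of the spine's underside; x along the rings' axis (away from the robot at yaw 0), y to the left page side, z up. Fixed stacks of sheets lie on both sides, top at about z = 32 mm, from |y| = 12 to 134 mm at the top.
- ring_axis (a point): middle of the rings' common axis (along the binder's x), binder y = 0, z = 34 mm: the axis about which the card turns. Two steel rings, outer radius 22 mm, at x = -40 and +40 mm, reach up to z = 56 mm. Axes as lot_binder.
- card (a joint): angle of the stiff brown card about the ring axis, rad: 0 = on the right (-y) stack, used front up; 1.571 = standing up; 3.142 = on the left (+y) stack, back up. Range 0 to 3.142. It turns easily and falls to either side by its own weight (50 g). Lying there it yields about 3.5 mm under 10 N pressed at the framed box.
- card_tab (a point): tip of the card's index tab, mid-length of its free edge, 154 mm from the ring axis. Card: 2.5 mm thick, 165 mm along the rings, from 12 to 137 mm off the axis; the tab, 46 mm long, stands 17 mm farther out and overhangs the sheets, 29 mm clear above the cover. Axes: x along the rings, y across the card, z its normal (up while the front is up).
- card_box (a point): middle of the framed box on the card's back, on its surface: 48 mm along the rings by 74 mm across; the stamp's 52 mm side goes along the 74 mm. 78 mm from the ring axis, binder x = +20 mm. Faces down until the card is turned; then it lies at binder x = 20, y = 78, z = 35 mm. Axes as card_tab.
- lot_stamp: wooden rubber stamp, 50 to 80 g. Origin: middle of its printing face (underside); z up. Base 26 mm (x) by 52 mm (y), 20 mm high; above it a neck of 16 mm diameter, then a round handle of 24 mm diameter from z = 43 to 73 mm: grip it there. It stands inked on the pad at the start.
- ink_pad: open ink pad tin, fixed, 79 mm (x) by 113 mm (y), rim at z = 14 mm. Origin: centre of the underside; z up. Its lid stands open on the +x edge (away from the robot at yaw 0), up to about 87 mm high, at x = 37 to 60 mm.
- pad_top (a point): middle of the ink pad's dark surface, 10 mm above the table, inside the tin: the surface is 62 mm (x) by 103 mm (y). Axes as ink_pad.
- tea_mug: mug, 78 mm diameter, 92 mm high, bystander; origin under its middle.
- ball_pen: black pen, 145 mm long, lying on the table, bystander; origin under its middle.
- wind_timer: wind-up timer, 54x60x66 mm, bystander; origin under its middle.
- tile_bundle: bundle of tiles in a paper band, 49x72x34 mm, bystander; origin under its middle.
Not all that is in view belongs to the job. Several things have the shape of the lot_stamp; the one meant has the colours described above.

How it is judged:
By the outcome, as a careful person would: the job done as asked, in the order asked, and still so for the second after the job is handed in, with the robot touching nothing.
It also fails if it takes over 72 s, if anything falls off the work surface, if the arm or the gripper's body presses on something with over 40 N, if the wrist force passes 120 N, or if a joint passes its speed limit or range.

### The arm

A 6-joint arm with a two-finger parallel gripper is mounted at the origin on a cart in front of the work surface, level with it; the furniture and walls round the work are solid. World frame = base frame: x ahead of the robot, y to its left, z up, the work surface at z = 0. Lengths are in mm, angles in degrees, forces in N, time in s.
With the tool pointing down it reaches from about 350 to 850 mm from the base axis. Payload 8.1 kg.
Tool frame: the origin (TCP) lies between the finger pads; the fingertips stand 22 mm ahead of it and the grasp point (between the pads) lies 3 mm ahead of it; z points along the fingers, y is the direction in which the jaws open and shut (so a half turn about z gives the same grasp; the last joint's range is limited). The gripper opens to 85 mm and grips with 20 to 120 N. Pads are 22 mm wide; open, the fingers measure 114 mm over their backs; the gripper's body (76 mm by 85 mm) begins 54 mm behind the grasp point. The pads swing forward as they close: fully open they stand 13 mm farther back than shut.
Start: joints at [-71.929, 7.471, 85.268, -0, 87.261, -4.893], TCP at [234.113, -552.446, 253.292] pointing down, gripper open.
Joint ranges: [-169.43, 169.43], [-51.17, 129.36], [1.28, 143.12], [-76.62, 256.62], [0, 156.53], [-152.29, 152.29]. Speed limits (degrees/s): [136.94, 136.94, 159.86, 180, 180, 180].

### API

Orientations are given as [roll, pitch, yaw] about the fixed x, y, z axes, in that order (R = Rz(yaw) Ry(pitch) Rx(roll)).
In Python, from bench import r gives the robot as it stands.
- The arm moves only by the tool drive_tool, never from a script. Its argument "moves" is a list of rows, each a list of 2 entries, a list of its own where there are three numbers: the shift along the world's x, y, z in mm, then the turn about the world's z in degrees. A call has exactly 8 rows; each row is the pose to reach, as a shift and turn from the pose commanded when the call began; what a row does not reach only later rows make up. A row lasts 1/12 s, in which the tool goes at most 41.7 mm and 7.16 degrees, less where a joint would pass 70% of its speed; a pose out of reach is approached as far as the arm can. A call with a gripper value outside its range is refused whole. "fingers" is the finger opening in mm, from 0 to 85.4, set as the call begins (left out, the last holds). The fingers move at their own pace and stop on an object; "squeeze" is the grip in N (left out, the last holds). Time passes only in rows, so rows that repeat a pose let the fingers close, or fill a call up. It gives the time, the measured TCP pose, the force and the opening at its end, in the units of the state.
- r.sense(): the state, without advancing time (a new reading comes with each control period).
- r.snapshot(name): name is "scene" or "top"; returns a dict with "pixels" (384x512x3 uint8, red, green, blue), "camera_matrix" (3x3 intrinsics, pixels), "xyz" and "orientation" of the camera in the world. Camera axes: x right, y down, z forward; pixel columns grow to the right and rows downward; lengths in mm; the calibration is good to about 2 mm. A picture is of the moment at which its call begins. There is no depth.
- r.hand_in(): hands the job in, once; it reports no verdict.
The state is a dict: "time": time; "joint_pos": joint angles; "qd": joint speeds; "joint_efforts": joint torques, N m; "tool_pos": TCP position; "tcp_rot": TCP orientation; "ft_force": force on the tool from outside, world axes, zero at the start; "wrist_torque": the same for the moment, N m; "finger_gap": finger opening in mm.
Only numpy, scipy, OpenCV 4.12 (cv2) and the standard library are available. Lean on these libraries where they do the work, as an engineer would, in place of code of your own. Each camera call takes 0.05 s, during which the arm holds its last target.

## Working session

There is one attempt and no reset: what is moved stays moved. The work goes in short steps, Python scripts to look and compute and a tool call to move; the robot and the scene stay as the last step left them, time stands still between calls to the robot, and variables do not carry over. Pictures are saved under pics/ and viewed, and the job is handed in when it is done.

Besides the shell and the picture viewer there is one more tool, called after "Request:" as name([rows], argument=value, ...), one row to a line, values as JSON. drive_tool: Moves the arm, as the interface text tells. Its arguments: {"type":"object","properties":{"moves":{"type":"array","items":{"type":"array"}},"fingers":{"type":"number"},"squeeze":{"type":"number"}},"required":["moves"]}

```bash
ls; mkdir -p pics
python3 - <<'E'
from bench import r
import cv2,pickle
for n in("scene","top"):
    s=r.snapshot(n); pickle.dump(s,open(f"{n}0.pkl","wb"))
    cv2.imwrite(f"pics/{n}0.png",s["pixels"][:,:,::-1]); print(n,s["camera_matrix"],s["xyz"],s["orientation"])
print(r.sense())
E
```

```text
pics
scene [[355.39368803   0.         253.35464018]
 [  0.         355.39368803 193.66036897]
 [  0.           0.           1.        ]] [180.49876411 572.81363457 756.33405843] [-134.360889     -0.64906897 -149.08354563]
top [[417.81178367   0.         253.51766578]
 [  0.         417.81178367 195.33392532]
 [  0.           0.           1.        ]] [ 273.64819428  -41.0766061  1253.95097179] [-1.68021215e+02 -1.23145367e-01 -8.59583431e+01]
{'time': 0.1, 'joint_pos': array([-7.19275258e+01,  7.51182188e+00,  8.53227741e+01, -9.74957223e-05,
        8.72605497e+01, -4.89292961e+00]), 'qd': array([ 0.00771019, -0.07990776, -0.08257487,  0.10287075, -0.02273608,
        0.12459919]), 'joint_efforts': array([ 8.16642387e-04, -5.70953679e+01, -5.01940870e+01, -2.42214328e-04,
        8.11583275e-03,  1.72490229e-05]), 'tool_pos': array([ 233.98637796, -552.00615943,  252.34098341]), 'tcp_rot': array([-1.79905193e+02, -8.01832920e-03,  2.29654019e+01]), 'ft_force': array([-0.05637319, -0.36045604,  0.21310768]), 'wrist_torque': array([-0.00961101,  0.00533341,  0.00392182]), 'finger_gap': 85.36437583976887}
```

View pics/scene0.png

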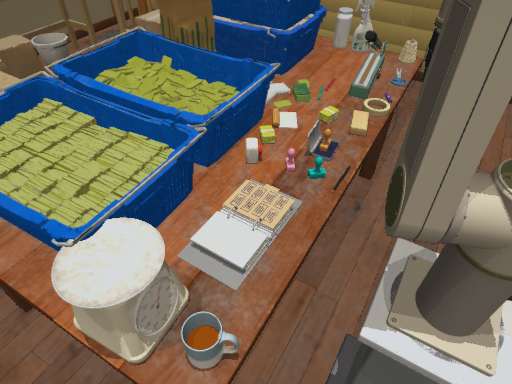

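View pics/top0.png

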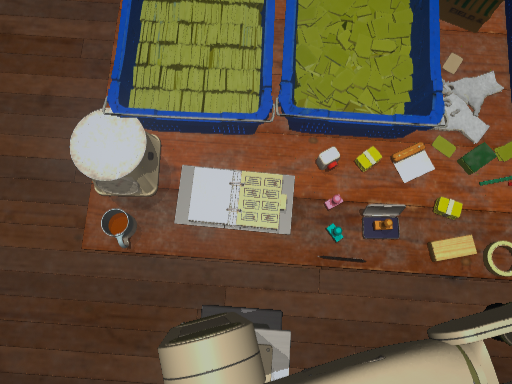

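The scene view shows the binder at about (240,230), with the pink (291,160), teal (317,168) and wooden (327,145, on the pad) stamp shapes. I'll enlarge the top view.

```bash
cat > h.py <<'E'
import numpy as np,pickle,cv2
from scipy.spatial.transform import Rotation as R
def load(n): return pickle.load(open(n+".pkl","rb"))
def ray(s,u,v,z):
    M=R.from_euler('xyz',s["orientation"],degrees=True).as_matrix()
    d=M@np.linalg.inv(s["camera_matrix"])@np.array([u,v,1.]); o=np.array(s["xyz"])
    return o+d*(z-o[2])/d[2]
def proj(s,P):
    M=R.from_euler('xyz',s["orientation"],degrees=True).as_matrix()
    c=(np.atleast_2d(P)-np.array(s["xyz"]))@M; p=c@s["camera_matrix"].T
    return p[:,:2]/p[:,2:]
def crop(s,x0,y0,w,h,k,name):
    im=cv2.resize(s["pixels"][y0:y0+h,x0:x0+w,::-1],None,fx=k,fy=k,interpolation=cv2.INTER_CUBIC)
    for i in range(0,w,10):
        cv2.line(im,(i*k,0),(i*k,6 if i%50 else 14),(255,255,255),1)
        if i%20==0: cv2.putText(im,str(x0+i),(i*k,20),0,.35,(255,255,255),1)
    for i in range(0,h,10):
        cv2.line(im,(0,i*k),(6,i*k),(255,255,255),1)
        if i%20==0: cv2.putText(im,str(y0+i),(8,i*k+4),0,.35,(255,255,255),1)
    cv2.imwrite(f"pics/{name}.png",im)
def snap(name,cam):
    from bench import r
    s=r.snapshot(cam); pickle.dump(s,open(name+".pkl","wb")); return s
E
python3 - <<'E'
from h import *
t=load("top0"); s=load("scene0")
crop(t,170,155,130,85,6,"t_b"); crop(t,310,190,110,80,7,"t_s"); crop(s,265,115,95,80,8,"s_s"); crop(s,175,170,130,115,6,"s_b")
E
```

```text
(no output)
```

View pics/t_b.png

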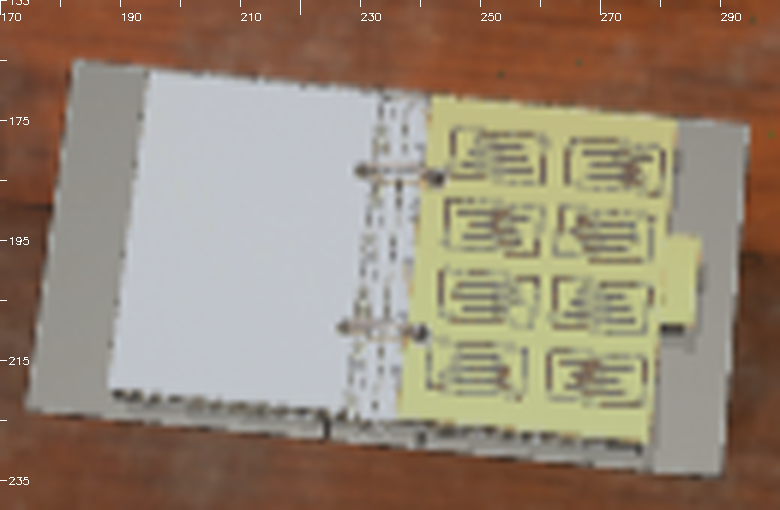

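View pics/t_s.png

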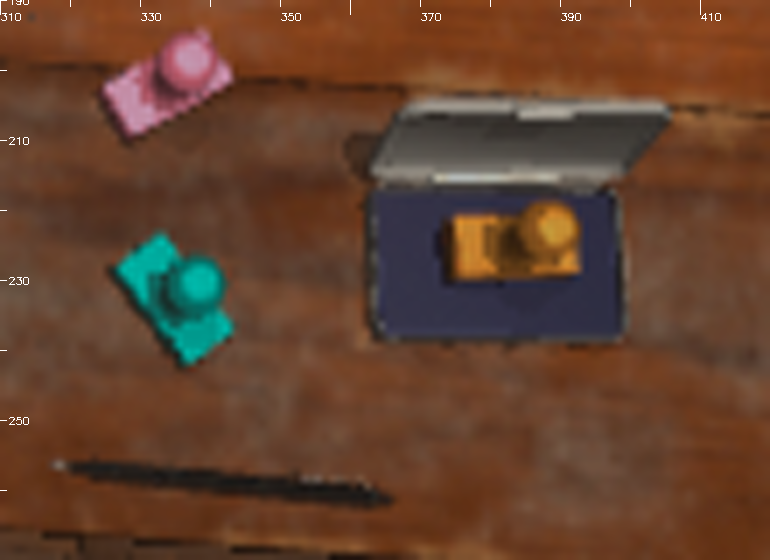

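View pics/s_s.png

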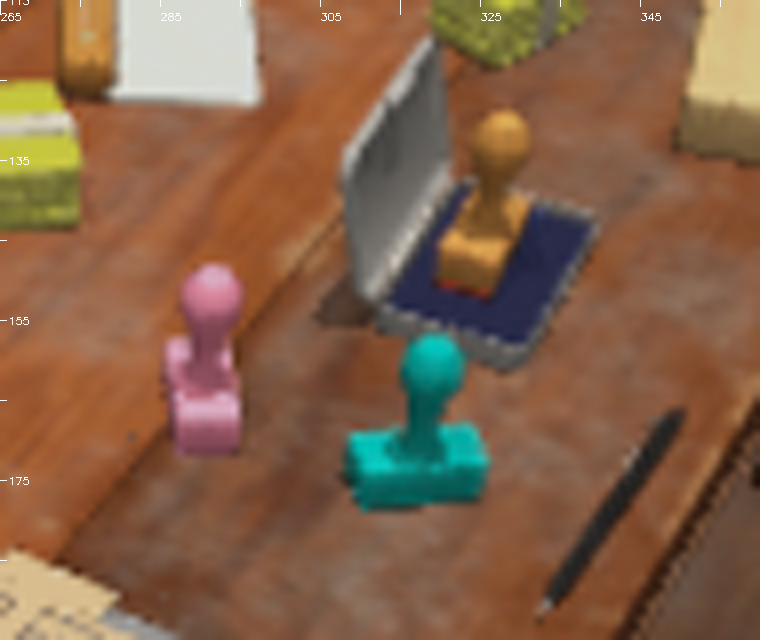

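View pics/s_b.png

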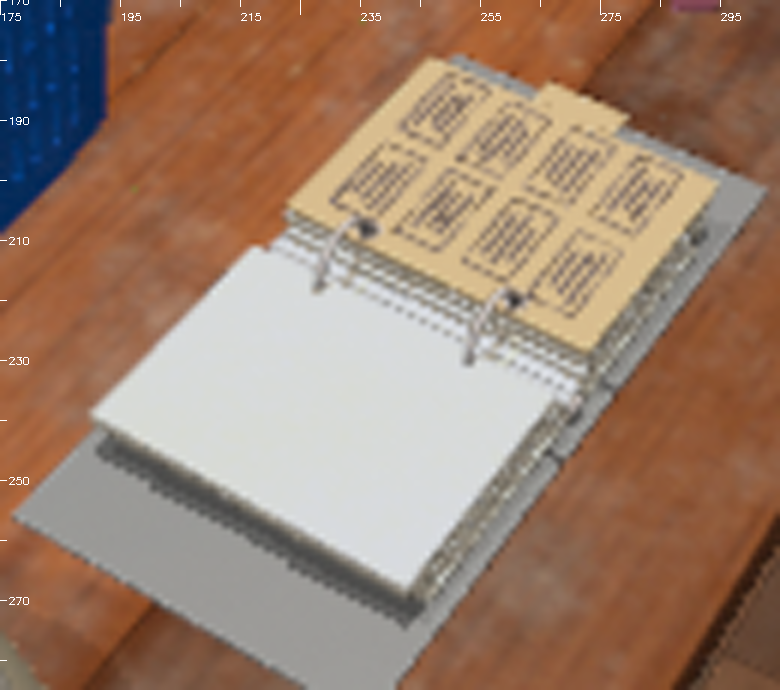

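```bash
cat > fit.py <<'E'
from h import *
from scipy.optimize import least_squares
t=load("top0"); s=load("scene0")
def c2(k,x0,y0,L): return (np.array(L,float)+.5)/k-.5+[x0,y0]
def fit(obs,x0,free_z=False):
    # obs: list of (cam, local pts, px)
    def P(p,L): 
        a=np.radians(p[2]);c,si=np.cos(a),np.sin(a); L=np.array(L,float)
        return L@np.array([[c,-si,0],[si,c,0],[0,0,1]]).T+[p[0],p[1],0]
    def f(p): return np.concatenate([(proj(cam,P(p,L))-px).ravel() for cam,L,px in obs])
    q=least_squares(f,x0); return q.x,[ (proj(cam,P(q.x,L))-px).round(1).tolist() for cam,L,px in obs]
if __name__=="__main__":
    X,Y=92.5,176.5
    ob=[(t,[[X,Y,3],[X,-Y,3],[-X,-Y,3],[-X,Y,3]],c2(6,170,155,[[75,60],[749,126],[722,475],[28,408]])),
     (t,[[82.5,-12,35],[82.5,-137,35],[-82.5,-137,35],[-82.5,-12,35],[23,-154,35],[-23,-154,35]],c2(6,170,155,[[430,95],[678,122],[648,440],[398,418],[701,237],[694,324]])),
     (s,[[-X,-Y,3],[X,Y,3]],c2(6,175,170,[[767,187],[12,516]])),
     (s,[[82.5,-137,35],[-82.5,-137,35],[-82.5,-12,35],[82.5,-12,35],[23,-154,35],[-23,-154,35]],c2(6,175,170,[[435,58],[718,184],[593,352],[288,212],[545,84],[629,117]]))]
    p,e=fit(ob,[550,0,0]);print("binder",p);[print(i) for i in e]
    p,e=fit(ob[:2],[550,0,0]);print("top only",p);p,e=fit(ob[2:],[550,0,0]);print("scene only",p)
    # stamp: base top corners z=10+20, handle top z=83
    a,b=13,26
    ob=[(t,[[a,b,30],[-a,b,30],[-a,-b,30],[0,0,83]],c2(7,310,190,[[452,215],[452,276],[581,272],[551,222]]))]
    ob=[(t,[[a,b,30],[-a,b,30],[-a,-b,30]],c2(7,310,190,[[452,215],[452,278],[581,272]])),(t,[[0,0,70]],c2(7,310,190,[[551,229]])),
        (s,[[0,0,70]],c2(8,265,115,[[501,142]])),(s,[[a,b,30],[-a,b,30],[-a,-b,30]],c2(8,265,115,[[441,238],[505,260],[527,205]]))]
    p,e=fit(ob,[500,-400,0]);print("stamp",p);[print(i) for i in e]
    p,e=fit(ob[:2],[500,-400,0]);print("top only",p);p,e=fit(ob[2:],[500,-400,0]);print("scene only",p)
    a,b=39.5,56.5
    ob=[(t,[[-a,b,14],[-a,-b,14]],c2(7,310,190,[[376,338],[624,340]])),(s,[[-a,-b,14],[-a,b,14]],c2(8,265,115,[[599,216],[505,360]]))]
    p,e=fit(ob,[500,-400,0]);print("pad",p);[print(i) for i in e]
E
python3 fit.py
```

```text
binder [523.8903208   31.1885557   -1.37586757]
[[-0.7, -0.1], [0.3, -0.7], [0.2, 0.5], [-0.8, 0.6]]
[[-0.1, -0.1], [-0.2, -0.7], [0.3, 0.4], [-0.4, 0.1], [0.1, -0.2], [0.0, 0.4]]
[[0.5, 0.2], [-0.1, -0.1]]
[[-0.7, -0.3], [0.6, -0.2], [-0.5, 0.1], [-0.4, -1.0], [0.7, -0.5], [0.1, -0.3]]
top only [524.23182727  30.81229122  -1.54019089]
scene only [523.17032557  31.90678247  -1.08723629]
stamp [ 472.99512483 -414.45211456    6.23169458]
[[0.2, -0.1], [1.0, -0.3], [0.2, -0.1]]
[[-0.5, 0.0]]
[[0.1, 0.5]]
[[-0.1, 1.3], [-0.7, 0.6], [0.8, -0.7]]
top only [ 472.52345311 -413.91014848    5.52844682]
scene only [ 474.1314995  -416.76740117    7.47765848]
pad [ 475.1587118  -409.50060303    2.70286637]
[[-1.6, -0.9], [1.0, -0.3]]
[[0.3, 0.1], [1.3, -0.3]]
```

Three objects have the stamp shape: pink at top (337,203), teal at (335,232) and natural wood at (384,224). The enlarged crops show that only the wooden one stands on the open dark-blue pad, so that is the lot_stamp.

The binder is at about (524, 31) with yaw -1.4°. I'll pinch the tab's 46 mm length between vertical fingers and carry it round the arc, starting with a hover above it.

Request:
drive_tool([
  [[286,435,-80],66],
  [[286,435,-80],66],
  [[286,435,-80],66],
  [[286,435,-80],66],
  [[286,435,-80],66],
  [[286,435,-80],66],
  [[286,435,-80],66],
  [[286,435,-80],66],
], fingers=85, squeeze=25)

```text
time: 0.77
tool_pos: [415.6, -275.2, 202.1]
tcp_rot: [-180.0, -0.0, 80.6]
ft_force: [1.1, -0.2, 0.1]
finger_gap: 85.2
```

Request:
drive_tool([
  [[26,40,0],8],
  [[52,80,-20],8],
  [[79,119,-50],8],
  [[105,159,-80],8],
  [[105,159,-108],8],
  [[105,159,-108],8],
  [[105,159,-108],8],
  [[105,159,-108],8],
])

```text
time: 1.43
tool_pos: [518.9, -117.2, 93.1]
tcp_rot: [-179.8, -0.0, 88.4]
ft_force: [-0.2, 0.0, 0.1]
finger_gap: 85.2
```

Run:
```python
from h import *
from bench import r
print(r.sense()["tool_pos"],r.sense()["tcp_rot"])
s=snap("s1","scene"); t=snap("t1","top"); print(r.sense()["tool_pos"],r.sense()["tcp_rot"])
crop(s,200,130,130,100,6,"s1"); crop(t,220,150,110,90,7,"t1")
```

```text
[ 518.89269521 -117.1996035    93.09713613] [-1.79781896e+02 -4.87689356e-02  8.83690257e+01]
[ 520.45603806 -119.04315676   95.83833135] [1.79937333e+02 4.19909745e-02 8.82451484e+01]
```

View pics/s1.png

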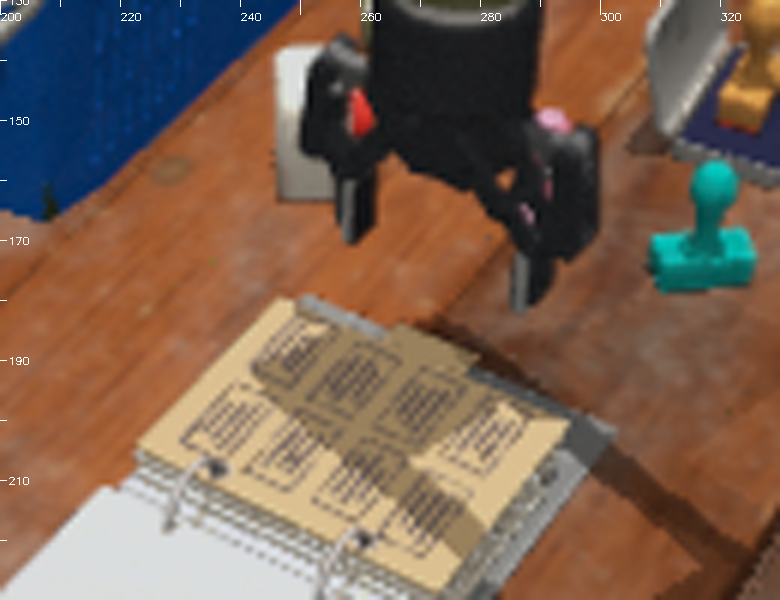

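View pics/t1.png

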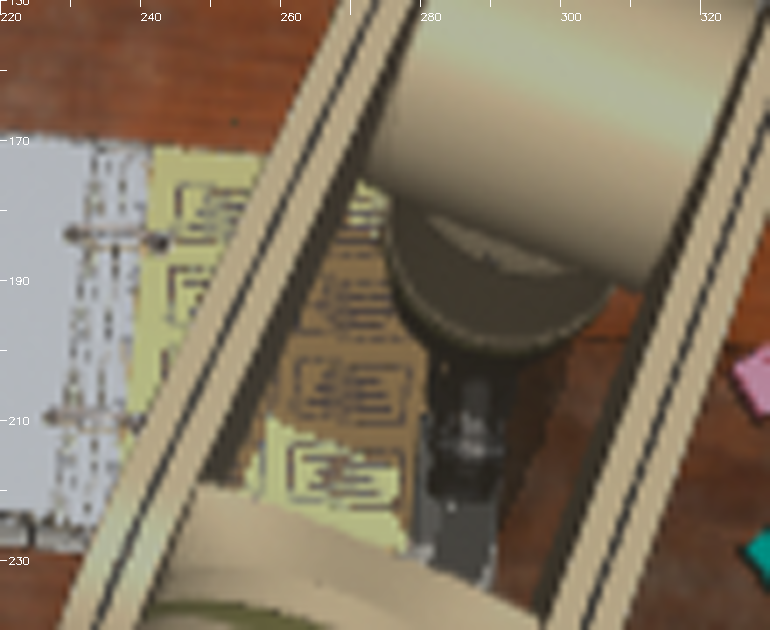

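Run:
```python
from h import *
s=load("s1")
for z in(68,74,80,86,90):
    print(z,proj(s,[[519.5+44,-118+11,z],[519.5+44,-118-11,z],[519.5-44,-118+11,z],[519.5-44,-118-11,z]]).round(1).tolist())
```

```text
68 [[257.8, 175.5], [261.5, 171.3], [284.5, 186.3], [288.1, 181.8]]
74 [[257.8, 174.0], [261.6, 169.8], [284.7, 184.7], [288.2, 180.3]]
80 [[257.8, 172.4], [261.6, 168.2], [284.8, 183.2], [288.4, 178.7]]
86 [[257.9, 170.8], [261.7, 166.6], [285.0, 181.6], [288.6, 177.1]]
90 [[257.9, 169.8], [261.7, 165.6], [285.1, 180.5], [288.7, 176.1]]
```

Request:
drive_tool([
  [[0,0,0],0],
  [[0,0,0],0],
  [[0,0,-15],0],
  [[0,0,-30],0],
  [[0,0,-45],0],
  [[0,0,-53],0],
  [[0,0,-53],0],
  [[0,0,-53],0],
], fingers=62)

```text
time: 2.2
tool_pos: [520.1, -118.6, 42.1]
tcp_rot: [-180.0, -0.0, 88.2]
ft_force: [-0.6, 1.1, -0.2]
finger_gap: 62.0
```

Run:
```python
from h import *
from bench import r
s=snap("s2","scene"); q=r.sense();print(q["tool_pos"],q["tcp_rot"],q["ft_force"])
crop(s,220,130,100,80,8,"s2")
```

```text
[ 520.64105327 -118.62801075   42.6739228 ] [1.79935857e+02 1.71977705e-02 8.82316920e+01] [-0.62925939 -0.81640277 -0.2688853 ]
```

View pics/s2.png

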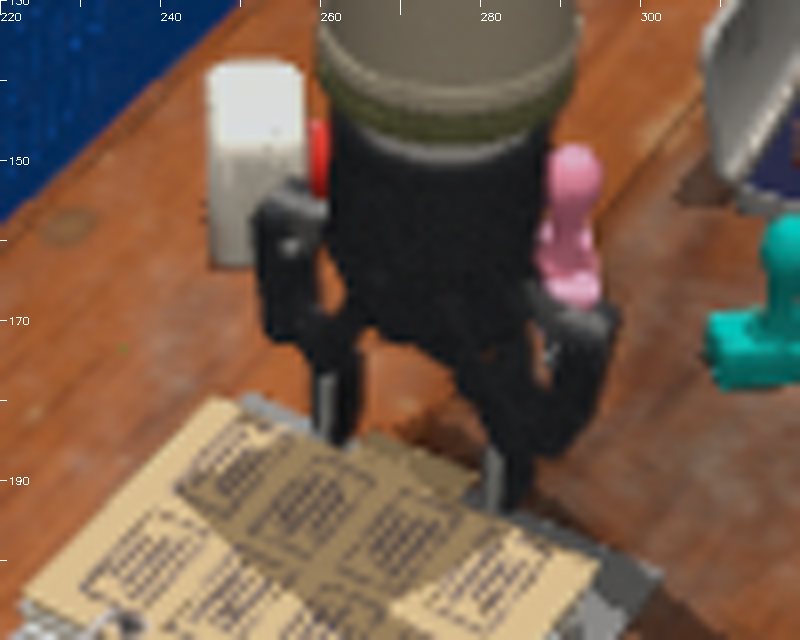

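The fingers straddle the tab, at crop x≈262 and 283 with the tab between them, and nothing touches yet. Now I'll close.

Request:
drive_tool([
  [[0,0,0],0],
  [[0,0,0],0],
  [[0,0,0],0],
  [[0,0,0],0],
  [[0,0,0],0],
  [[0,0,0],0],
  [[0,0,0],0],
  [[0,0,0],0],
], fingers=40, squeeze=25)

```text
time: 2.92
tool_pos: [520.4, -118.5, 41.9]
tcp_rot: [180.0, 0.0, 88.3]
ft_force: [-0.4, -3.5, 1.7]
finger_gap: 44.2
```

Request:
drive_tool([
  [[0,0.8,15.3],0],
  [[0.1,3.2,30.4],0],
  [[0.2,7.1,45.1],0],
  [[0.3,12.6,59.4],0],
  [[0.5,19.6,73],0],
  [[0.7,27.9,85.8],0],
  [[0.9,37.5,97.7],0],
  [[1.2,48.3,108.5],0],
])

```text
time: 3.58
tool_pos: [521.4, -69.5, 151.3]
tcp_rot: [180.0, 0.0, 88.2]
ft_force: [0.3, -2.6, 0.6]
finger_gap: 44.6
```

Run:
```python
from h import *
from bench import r
s=snap("s3","scene"); q=r.sense();print(q["tool_pos"],q["tcp_rot"],q["ft_force"],q["finger_gap"])
crop(s,180,110,130,120,6,"s3")
```

```text
[522.31371998 -67.43246312 153.3291472 ] [ 1.79858890e+02 -4.96057215e-02  8.82934072e+01] [-0.77813374 -1.30380987  2.29835892] 44.66186236404374
```

View pics/s3.png

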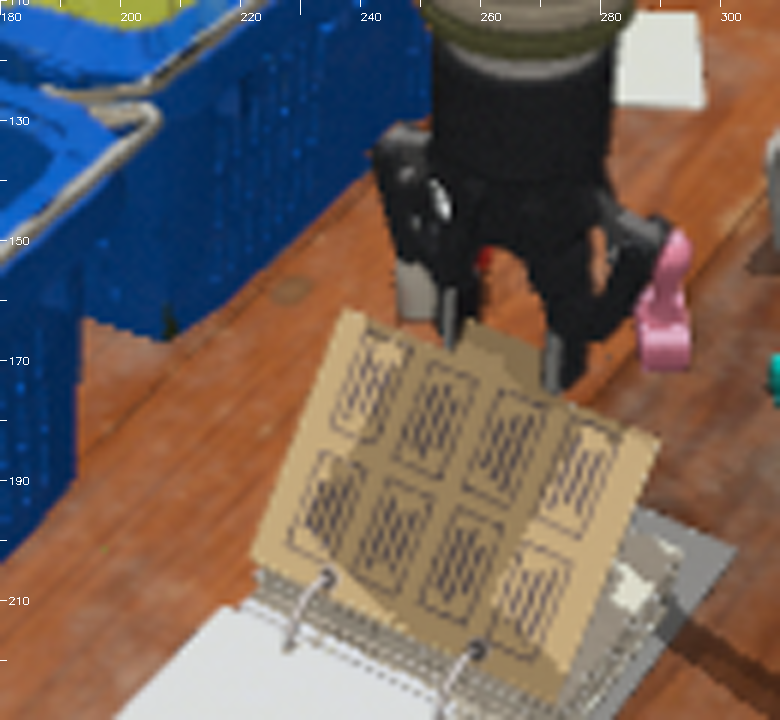

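Request:
drive_tool([
  [[0.3,11.9,9.8],0],
  [[0.6,24.7,18.5],0],
  [[0.9,38.3,26],0],
  [[1.3,52.6,32],0],
  [[1.6,67.3,36.3],0],
  [[2,82.4,38.7],0],
  [[2.4,97.7,39.5],0],
  [[2.8,113,38.7],0],
], squeeze=20)

```text
time: 4.3
tool_pos: [523.5, 45.1, 188.4]
tcp_rot: [-179.9, -0.1, 88.3]
ft_force: [-0.2, -0.1, -0.6]
finger_gap: 40.1
```

Run:
```python
from h import *
from bench import r
s=snap("s4","scene"); q=r.sense();print(q["tool_pos"],q["tcp_rot"],q["ft_force"],q["finger_gap"])
crop(s,160,90,150,140,5,"s4")
```

```text
[523.34902615  47.47098582 188.10482105] [-1.79901390e+02 -1.68896726e-01  8.83505327e+01] [-1.12562171  2.33040762 -0.15683522] 39.970962647940496
```

View pics/s4.png

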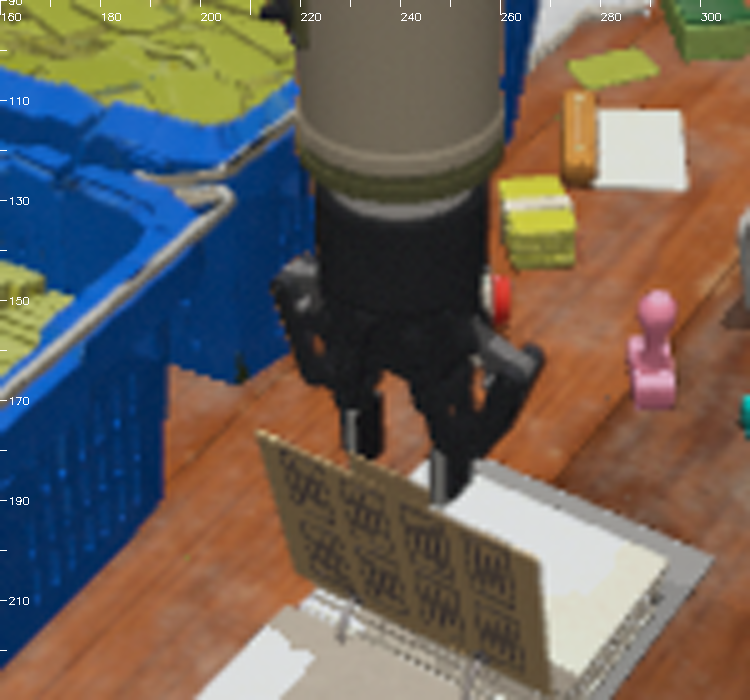

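```bash
cat >> h.py <<'E'
def b2w(L,b=(523.9,31.2,-1.4)):
    a=np.radians(b[2]);L=np.atleast_2d(np.array(L,float))
    return np.c_[b[0]+np.cos(a)*L[:,0]-np.sin(a)*L[:,1],b[1]+np.sin(a)*L[:,0]+np.cos(a)*L[:,1],L[:,2]]
E
python3 - <<'E'
from h import *
s=load("s4")
for th in range(60,150,8):
    t=np.radians(th); f=lambda x,rr:[x,-rr*np.cos(t),34+rr*np.sin(t)]
    print(th,proj(s,b2w([f(82.5,137),f(-82.5,137),f(23,154),f(-23,154)])).round(1).tolist())
E
```

```text
60 [[232.4, 160.7], [286.5, 183.5], [252.9, 162.5], [268.1, 168.7]]
68 [[228.6, 161.7], [283.5, 184.9], [248.9, 163.6], [264.3, 170.0]]
76 [[224.4, 163.6], [280.0, 187.4], [244.4, 165.9], [260.1, 172.5]]
84 [[220.1, 166.6], [276.2, 191.0], [239.7, 169.4], [255.5, 176.2]]
92 [[215.6, 170.5], [272.2, 195.5], [234.7, 174.0], [250.7, 181.0]]
100 [[211.0, 175.2], [268.0, 201.0], [229.7, 179.7], [245.8, 186.8]]
108 [[206.6, 180.8], [263.8, 207.2], [224.7, 186.3], [240.9, 193.7]]
116 [[202.4, 187.1], [259.7, 214.1], [219.9, 193.6], [236.1, 201.2]]
124 [[198.5, 193.8], [255.8, 221.5], [215.5, 201.6], [231.6, 209.4]]
132 [[195.1, 200.9], [252.2, 229.1], [211.5, 209.9], [227.6, 217.9]]
140 [[192.3, 208.1], [249.0, 236.8], [208.1, 218.3], [224.1, 226.5]]
148 [[190.0, 215.2], [246.3, 244.4], [205.3, 226.6], [221.2, 235.0]]
```

The card slipped out of the fingers past vertical: the corners fit θ≈100° and it is falling left by itself. I'll go up and head for the stamp while it settles.

Request:
drive_tool([
  [[0,-5,20],0],
  [[-3,-30,25],-7],
  [[-8,-70,25],-14],
  [[-13,-110,25],-21],
  [[-18,-150,25],-28],
  [[-23,-190,25],-35],
  [[-27,-230,20],-42],
  [[-31,-270,10],-49],
], fingers=60)

```text
time: 5.02
tool_pos: [493.4, -228.1, 199.8]
tcp_rot: [179.9, -0.1, 39.0]
ft_force: [1.3, -0.8, 0.9]
finger_gap: 60.2
```

Run:
```python
from h import *
from bench import r
s=snap("s5","scene"); q=r.sense();print(q["tool_pos"],q["tcp_rot"],q["ft_force"],q["finger_gap"])
crop(s,160,150,150,130,5,"s5")
```

```text
[ 490.92065556 -234.23123968  196.70114454] [1.79962069e+02 1.58557812e-01 3.82048013e+01] [-4.77683474 -3.61145795 -2.08878021] 60.17747742537051
```

View pics/s5.png

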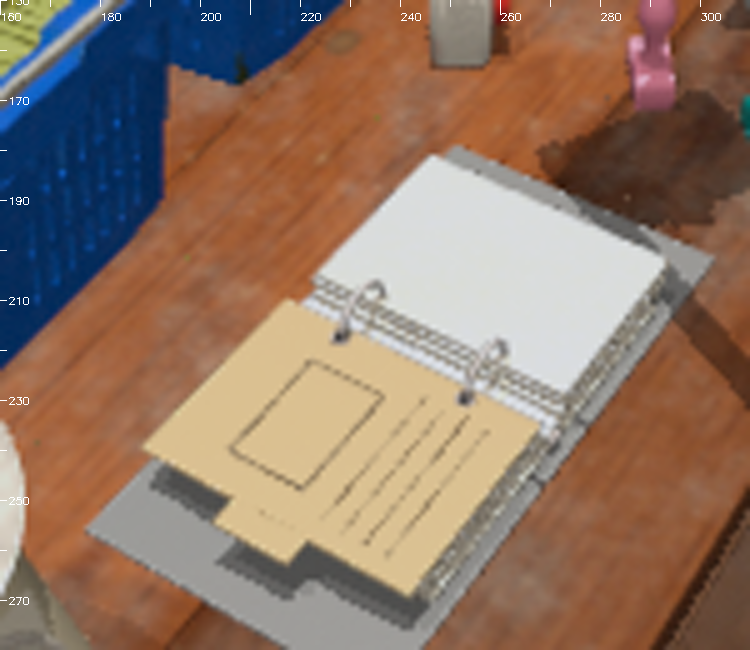

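The card lies flat on the left stack with its back up, and the framed box is visible (crop corners (312,360), (383,398), (302,490), (231,450)). Next is the hover over the stamp.

Request:
drive_tool([
  [[-4,-35,-5],-7],
  [[-8,-75,-10],-14],
  [[-12,-115,-20],-21],
  [[-16,-155,-35],-28],
  [[-20,-187,-49],-33],
  [[-20,-187,-49],-33],
  [[-20,-187,-49],-33],
  [[-20,-187,-49],-33],
])

```text
time: 5.73
tool_pos: [473.2, -412.8, 149.1]
tcp_rot: [-179.9, 0.0, 6.3]
ft_force: [-0.2, 0.0, -0.3]
finger_gap: 60.2
```

Run:
```python
from h import *
from fit import c2,fit
from bench import r
s=snap("s6","scene"); t=snap("t6","top"); q=r.sense();print(q["tool_pos"],q["tcp_rot"],q["ft_force"],q["finger_gap"])
crop(s,280,85,90,80,8,"s6"); crop(t,330,170,100,85,7,"t6"); crop(t,180,155,110,85,7,"t6b")
s5=load("s5"); px=c2(5,160,150,[[312,360],[383,398],[302,490],[231,450]])
print([ray(s5,u,v,35).round(1).tolist() for u,v in px], np.mean([ray(s5,u,v,35) for u,v in px],0), b2w([20,78,35]))
```

```text
[ 473.96025394 -412.61121509  150.50131783] [-1.79998663e+02 -4.65129824e-02  6.38774095e+00] [ 0.3624113  -0.01999349  0.23372959] 60.33826824465203
[[569.1, 71.8, 35.0], [522.2, 74.2, 35.0], [524.3, 145.7, 35.0], [569.8, 143.8, 35.0]] [546.35334292 108.88414064  35.        ] [[545.79973969 108.68807264  35.        ]]
```

View pics/s6.png

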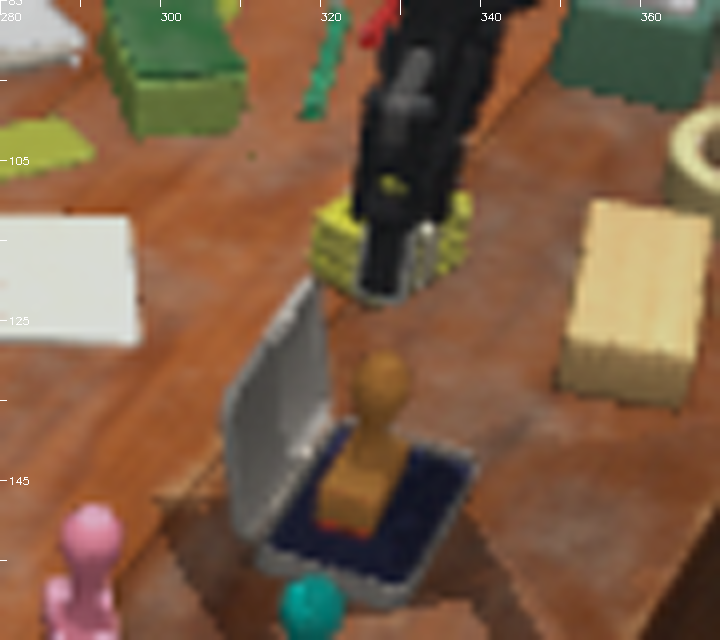

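View pics/t6.png

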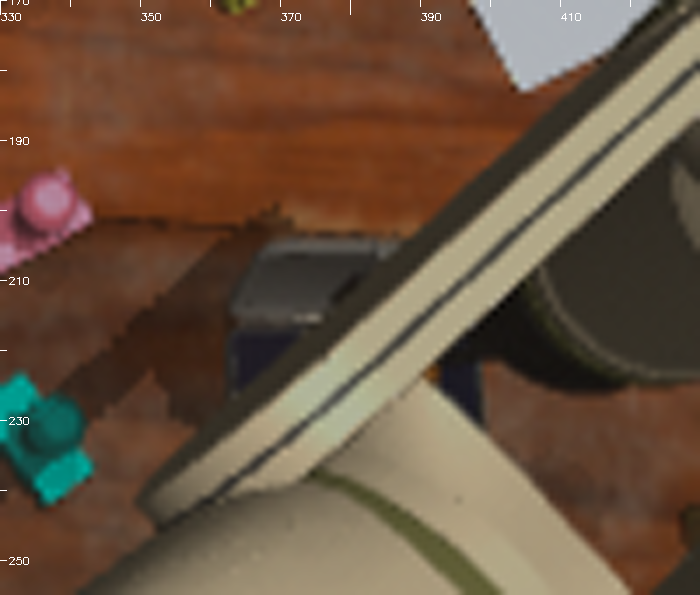

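View pics/t6b.png

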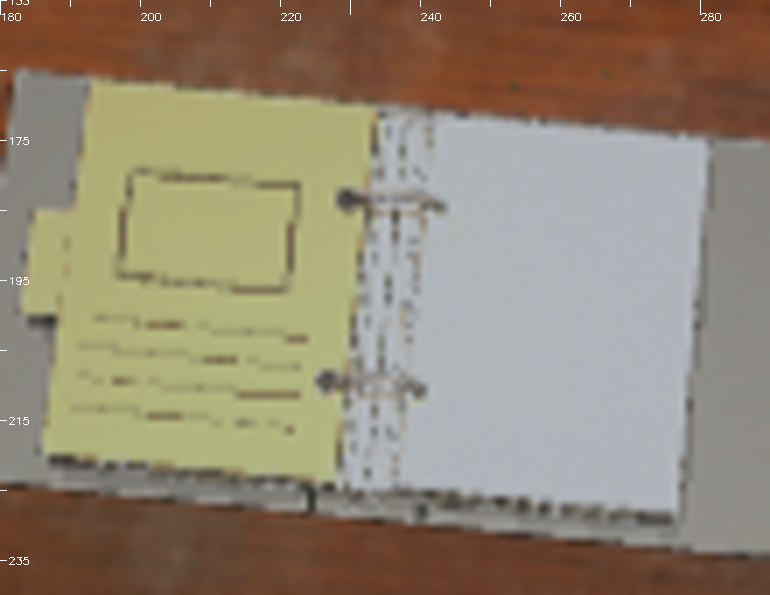

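Run:
```python
from h import *
from fit import c2,fit
t=load("t6");s=load("s6")
px=c2(7,180,155,[[130,171],[300,184],[288,290],[118,277]])
W=np.array([ray(t,u,v,35) for u,v in px]);print(W.round(1).tolist(),W.mean(0))
pxs=c2(5,160,150,[[312,360],[383,398],[302,490],[231,450]])
L=[[24,37,35],[24,-37,35],[-24,-37,35],[-24,37,35]]
Ls=[[24,-37,35],[-24,-37,35],[-24,37,35],[24,37,35]]
for ob in ([(t,L,px)],[(load("s5"),Ls,pxs)],[(t,L,px),(load("s5"),Ls,pxs)]): print(fit(ob,[546,108,0])[0])
# stamp in s6: handle ball top/centre, front edge corners of base
print("scene handle",fit([(s,[[0,0,70]],c2(8,280,85,[[384,381]]))],[473,-414,6])[0])
print("ball at z70 proj of 473,-414.5:",proj(s,[[473,-414.5,70],[473,-414.5,83],[473.5,-412.6,141-2]]),c2(8,280,85,[[384,381]]))
```

```text
[[570.1, 144.1, 35.0], [569.5, 70.8, 35.0], [522.9, 71.9, 35.0], [523.4, 144.7, 35.0]] [546.45653108 107.89567448  35.        ]
[546.46998085 107.89871927  -0.59374639]
[546.40047864 108.75755855  -1.42091858]
[546.49721254 108.32359013  -1.02971755]
scene handle [ 473.60282246 -418.46733153    6.        ]
ball at z70 proj of 473,-414.5: [[327.27571293 132.81883736]
 [327.88642064 129.56712735]
 [330.25894283 115.19656679]] [[327.5625 132.1875]]
```

Request:
drive_tool([
  [[0,-1,-20],0],
  [[0,-1,-40],0],
  [[0,-1,-55],0],
  [[0,-1,-68],0],
  [[0,-1,-76],0],
  [[0,-1,-80],0],
  [[0,-1,-80],0],
  [[0,-1,-80],0],
])

```text
time: 6.5
tool_pos: [473.6, -415.0, 70.7]
tcp_rot: [180.0, -0.0, 6.3]
ft_force: [-1.1, -0.4, -0.2]
finger_gap: 60.0
```

Run:
```python
from h import *
from bench import r
s=snap("s7","scene"); q=r.sense();print(q["tool_pos"],q["tcp_rot"],q["ft_force"],q["finger_gap"])
crop(s,280,85,90,80,8,"s7")
```

```text
[ 473.73410948 -415.30692092   71.08150968] [ 1.79923167e+02 -6.11212976e-02  6.27204719e+00] [ 0.41812244 -0.21151616  0.53161874] 60.169326676416695
```

View pics/s7.png

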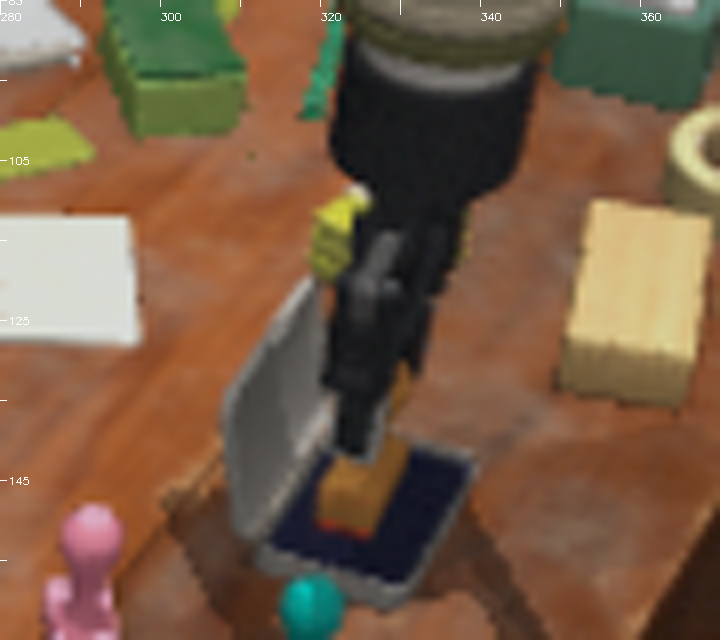

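The finger pair straddles the wooden handle around px (326,137), clear of the lid. Closing.

Request:
drive_tool([
  [[0,0,0],0],
  [[0,0,0],0],
  [[0,0,0],0],
  [[0,0,0],0],
  [[0,0,0],0],
  [[0,0,0],0],
  [[0,0,0],0],
  [[0,0,0],0],
], fingers=15, squeeze=40)

```text
time: 7.22
tool_pos: [473.4, -415.1, 70.4]
tcp_rot: [180.0, -0.0, 6.3]
ft_force: [0.4, 0.7, 3.9]
finger_gap: 22.0
```

Request:
drive_tool([
  [[0,0,8],0],
  [[0,0,25],0],
  [[0,0,50],0],
  [[0,0,80],0],
  [[0,0,110],0],
  [[0,0,110],0],
  [[0,0,110],0],
  [[0,0,110],0],
])

```text
time: 7.88
tool_pos: [472.8, -414.6, 179.4]
tcp_rot: [-180.0, 0.0, 6.3]
ft_force: [-0.5, 1.3, -1.6]
finger_gap: 22.1
```

Run:
```python
from h import *
from bench import r
s=snap("s8","scene"); q=r.sense();print(q["tool_pos"],q["tcp_rot"],q["ft_force"],q["finger_gap"])
crop(s,280,65,90,95,7,"s8")
```

```text
[ 472.38674067 -414.2018899   178.33165885] [-1.79885939e+02  9.12125852e-02  6.25482442e+00] [ 0.0302433  -0.04703743 -0.77873406] 22.087085263425024
```

View pics/s8.png

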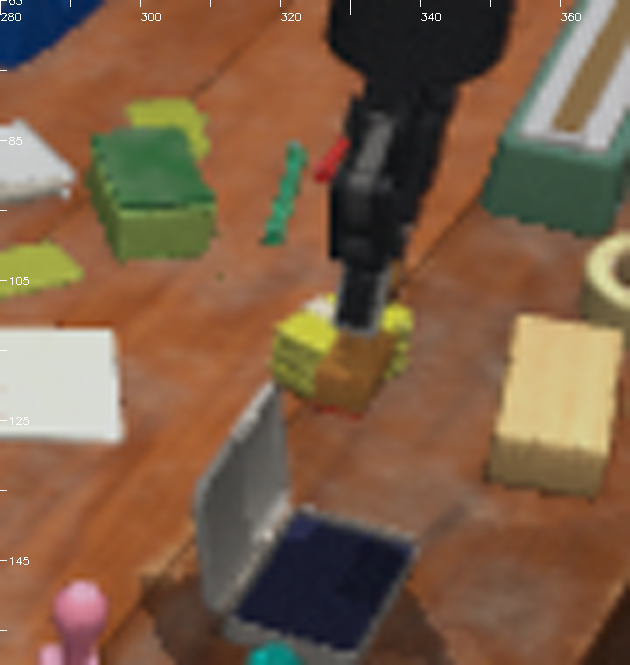

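The stamp is held upright (0.8 N of weight felt, red face visible at (329,124)). I'll carry it over the box.

Request:
drive_tool([
  [[3,20,0],0],
  [[8,60,0],-2],
  [[14,100,0],-4],
  [[20,140,0],-6],
  [[25,180,0],-7.5],
  [[31,220,0],-7.5],
  [[36,260,0],-7.5],
  [[42,300,0],-7.5],
])

```text
time: 8.6
tool_pos: [513.7, -112.6, 177.8]
tcp_rot: [-179.9, 0.2, -1.3]
ft_force: [-0.2, -0.6, -1.0]
finger_gap: 22.2
```

Request:
drive_tool([
  [[6,40,0],0],
  [[11,80,0],0],
  [[17,120,0],0],
  [[22,160,0],0],
  [[27,195,-10],0],
  [[31,223,-30],0],
  [[31,223,-50],0],
  [[31,223,-50],0],
])

```text
time: 9.27
tool_pos: [541.8, 109.5, 123.4]
tcp_rot: [179.9, 0.6, -1.1]
ft_force: [-1.8, 0.0, -1.9]
finger_gap: 21.5
```

Run:
```python
from h import *
from bench import r
s=snap("s9","scene");t=snap("t9","top"); q=r.sense();print(q["tool_pos"],q["tcp_rot"],q["ft_force"],q["finger_gap"])
crop(s,170,140,100,130,5,"s9");crop(t,170,150,90,90,7,"t9")
```

```text
[544.191811   107.81290913 127.67991627] [179.94299542   0.29607437  -1.2113864 ] [-0.13127551 -0.7670464  -0.54222348] 21.76499739481836
```

View pics/s9.png

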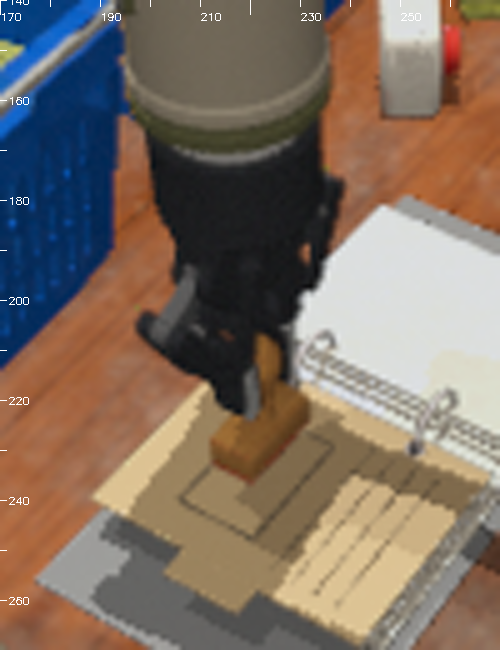

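View pics/t9.png

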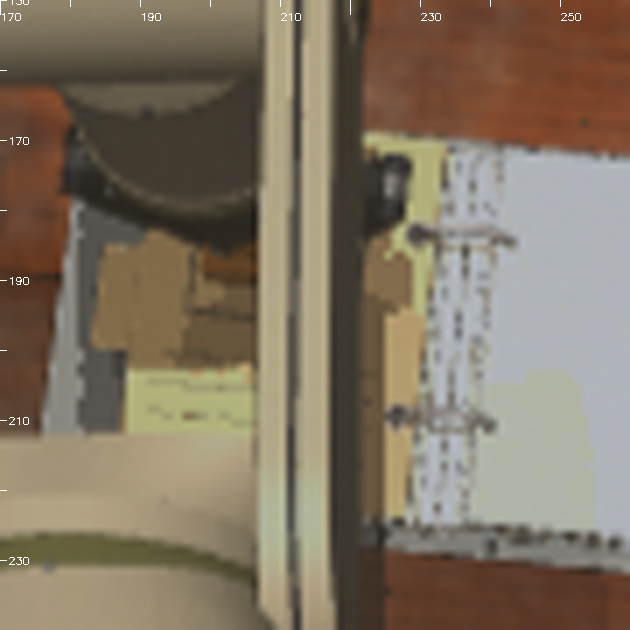

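Request:
drive_tool([
  [[0,0,-8],0],
  [[0,0,-16],0],
  [[0,0,-22],0],
  [[0,0,-22],0],
  [[0,0,-22],0],
  [[0,0,-22],0],
  [[0,0,-22],0],
  [[0,0,-22],0],
])

```text
time: 10.03
tool_pos: [546.5, 108.1, 108.4]
tcp_rot: [-180.0, -0.0, -1.2]
ft_force: [-0.3, 0.9, -1.1]
finger_gap: 21.9
```

Run:
```python
from h import *
from bench import r
s=snap("s10","scene"); q=r.sense();print(q["tool_pos"],q["tcp_rot"],q["ft_force"],q["finger_gap"])
crop(s,180,195,75,70,8,"s10")
# predicted base corners
p=q["tool_pos"];a=np.radians(-1.2);c,d=np.cos(a),np.sin(a)
for z in (p[2]-60,p[2]-40):
    W=[[p[0]+c*x-d*y,p[1]+d*x+c*y,z] for x,y in((13,-26),(-13,-26),(-13,26),(13,26))]
    print(((proj(s,W)-[180,195]+.5)*8).round(0).tolist())
```

```text
[546.41328172 108.17549854 108.31484686] [-1.79995455e+02 -4.28818204e-02 -1.23776009e+00] [ 0.14792566 -0.40441797 -0.38105199] 21.798771342567086
[[346.0, 222.0], [411.0, 255.0], [317.0, 361.0], [251.0, 326.0]]
[[343.0, 181.0], [409.0, 214.0], [313.0, 321.0], [246.0, 286.0]]
```

View pics/s10.png

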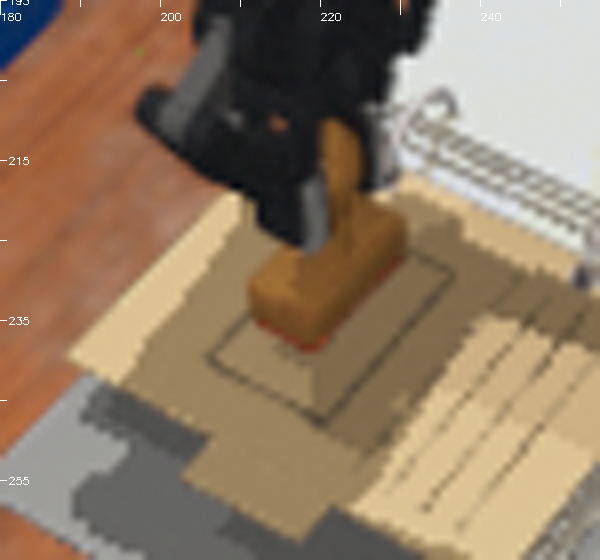

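The stamp sits square over the box, with its face corners within about 1 px of the prediction. Lowering in small steps.

Request:
drive_tool([
  [[0,0,-3],0],
  [[0,0,-6],0],
  [[0,0,-8],0],
  [[0,0,-9],0],
  [[0,0,-10],0],
  [[0,0,-10.5],0],
  [[0,0,-11],0],
  [[0,0,-11],0],
])

```text
time: 10.75
tool_pos: [546.1, 108.1, 96.8]
tcp_rot: [-180.0, 0.0, -1.2]
ft_force: [-0.2, -0.3, 0.7]
finger_gap: 22.1
```

```bash
python3 -c "
from bench import r
q=r.sense();print(q['time'],q['tool_pos'],q['ft_force'])"
```

```text
10.75 [546.11457565 108.14063389  96.80673334] [-0.18561055 -0.3158412   0.7362022 ]
```

Request:
drive_tool([
  [[0,0,-0.4],0],
  [[0,0,-0.8],0],
  [[0,0,-1.2],0],
  [[0,0,-1.5],0],
  [[0,0,-1.5],0],
  [[0,0,-1.5],0],
  [[0,0,-1.5],0],
  [[0,0,-1.5],0],
])

```text
time: 11.42
tool_pos: [546.2, 108.2, 95.5]
tcp_rot: [-180.0, -0.0, -1.2]
ft_force: [-1.0, 0.1, 0.7]
finger_gap: 21.8
```

Request:
drive_tool([
  [[0,0,-0.4],0],
  [[0,0,-0.8],0],
  [[0,0,-1.2],0],
  [[0,0,-1.2],0],
  [[0,0,-1.2],0],
  [[0,0,-1.2],0],
  [[0,0,-1.2],0],
  [[0,0,-1.2],0],
])

```text
time: 12.08
tool_pos: [546.3, 108.2, 94.4]
tcp_rot: [-180.0, -0.0, -1.2]
ft_force: [0.2, 1.8, 4.3]
finger_gap: 22.1
```

Request:
drive_tool([
  [[0,0,-0.4],0],
  [[0,0,-0.7],0],
  [[0,0,-0.7],0],
  [[0,0,-0.7],0],
  [[0,0,-0.7],0],
  [[0,0,-0.7],0],
  [[0,0,-0.7],0],
  [[0,0,-0.7],0],
])

```text
time: 12.75
tool_pos: [546.4, 108.3, 93.8]
tcp_rot: [-180.0, -0.0, -1.2]
ft_force: [0.6, 1.7, 4.9]
finger_gap: 21.8
```

Request:
drive_tool([
  [[0,0,-0.5],0],
  [[0,0,-0.5],0],
  [[0,0,-0.5],0],
  [[0,0,-0.5],0],
  [[0,0,-0.5],0],
  [[0,0,-0.5],0],
  [[0,0,-0.5],0],
  [[0,0,-0.5],0],
])

```text
time: 13.42
tool_pos: [546.5, 108.3, 93.5]
tcp_rot: [-180.0, -0.1, -1.2]
ft_force: [-0.2, 1.5, 6.6]
finger_gap: 22.0
```

About 7.3 N (6.6 plus the stamp's 0.7 weight) was held for over half a second. Now straight up.

Request:
drive_tool([
  [[0,0,3],0],
  [[0,0,8],0],
  [[0,0,20],0],
  [[0,0,45],0],
  [[0,0,75],0],
  [[0,0,88],0],
  [[0,-20,88],0],
  [[-5,-55,88],0],
])

```text
time: 14.08
tool_pos: [542.5, 54.9, 183.2]
tcp_rot: [-179.9, -0.2, -1.0]
ft_force: [0.8, -0.6, -0.9]
finger_gap: 22.1
```

Request:
drive_tool([
  [[-6,-40,0],0],
  [[-11,-80,0],0],
  [[-17,-120,0],0],
  [[-22,-160,0],0],
  [[-28,-200,0],2],
  [[-33,-240,0],4],
  [[-39,-280,0],6],
  [[-44,-320,0],7.5],
])

```text
time: 14.75
tool_pos: [496.2, -268.8, 181.1]
tcp_rot: [180.0, 0.0, 6.4]
ft_force: [1.1, 0.4, 0.2]
finger_gap: 21.8
```

Run:
```python
from h import *
from bench import r
s=snap("s11","scene");t=snap("t11","top"); q=r.sense();print(q["time"],q["tool_pos"],q["tcp_rot"],q["ft_force"],q["finger_gap"])
crop(s,170,185,110,95,7,"s11");crop(t,170,150,90,85,7,"t11")
```

```text
14.85 [ 495.52463354 -272.52709507  181.15302424] [1.79862071e+02 2.76351639e-02 6.00789192e+00] [ 0.116629    0.76570552 -1.215938  ] 21.758101051850286
```

View pics/s11.png

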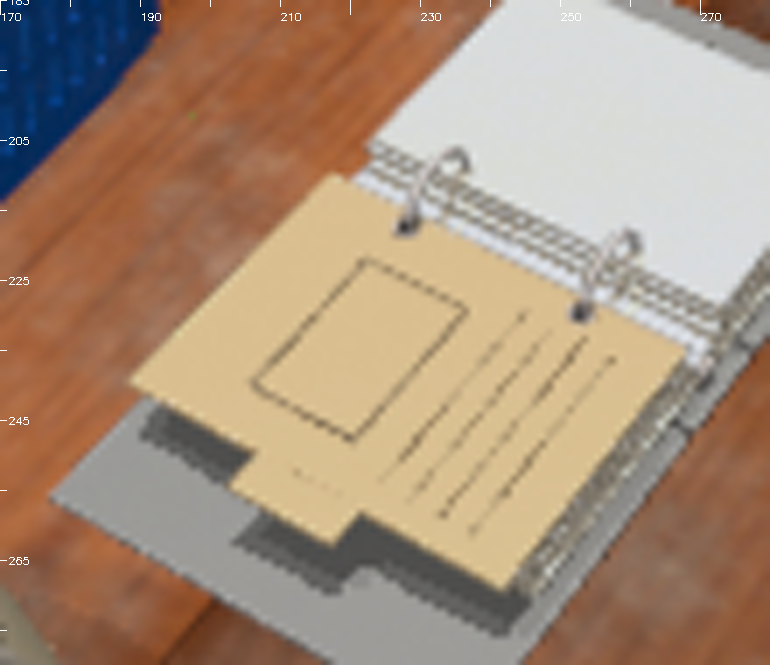

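View pics/t11.png

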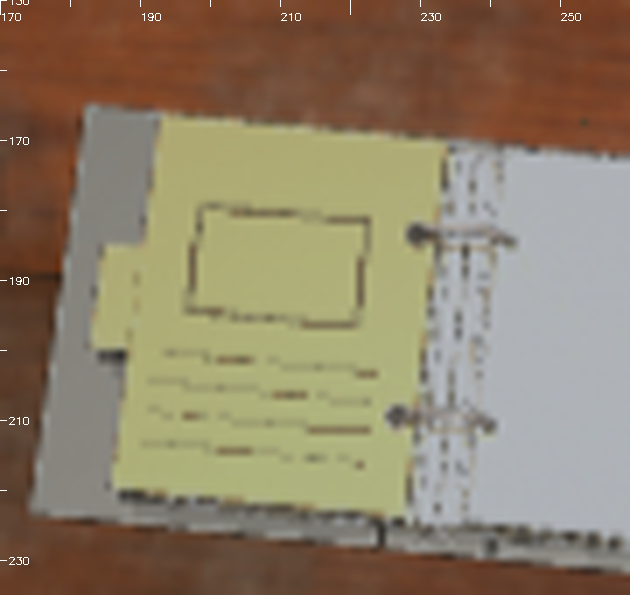

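Run:
```python
from h import *
a,b=load("s5")["pixels"].astype(int),load("s11")["pixels"].astype(int)
d=(b-a)[218:252,202:240]; print("scene absmax",np.abs(d).max(),"mean",d.mean((0,1)))
a,b=load("t6")["pixels"].astype(int),load("t11")["pixels"].astype(int)
d=(b-a)[178:198,194:226]; print("top",np.abs(d).max(),d.mean((0,1)))
```

```text
scene absmax 23 mean [-0.77708978 -0.79256966 -0.71981424]
top 12 [-1.9796875 -1.9359375 -1.4140625]
```

Run:
```python
from h import *
a,b=load("s5")["pixels"].astype(int),load("s11")["pixels"].astype(int)
d=(b-a)[190:275,170:290]
cv2.imwrite("pics/diff.png",cv2.resize(np.clip(128+d*5,0,255).astype(np.uint8)[:,:,::-1],None,fx=6,fy=6,interpolation=0))
```

```text
(no output)
```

View pics/diff.png

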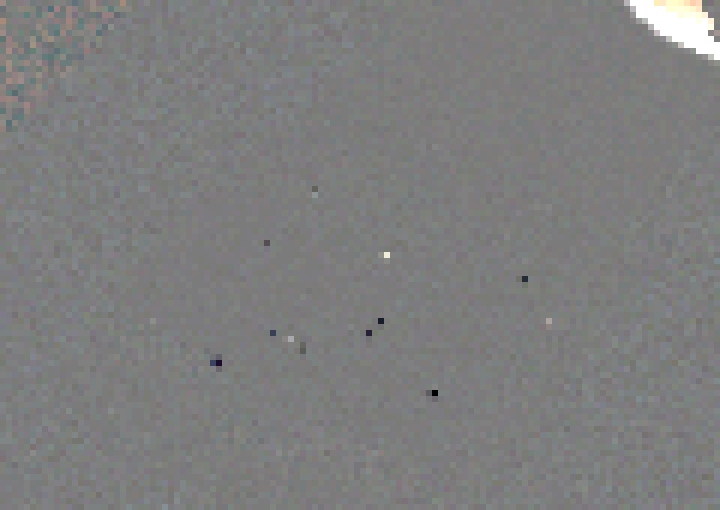

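No print shows in the images at all, and the before/after difference is blank, so the ink is either not rendered or not visible. The contact height, the roughly 2.5 mm of yield and the force readings all say it was pressed properly. A second press would risk a double print, so I'll put the stamp back on the pad.

Request:
drive_tool([
  [[-6,-38,0],0],
  [[-13,-78,0],0],
  [[-19,-116,0],0],
  [[-24,-148,0],0],
  [[-24,-148,-20],0],
  [[-24,-148,-50],0],
  [[-24,-148,-70],0],
  [[-24,-148,-80],0],
])

```text
time: 15.52
tool_pos: [471.5, -413.2, 97.1]
tcp_rot: [-179.7, 0.2, 6.2]
ft_force: [-0.6, 0.4, -1.0]
finger_gap: 21.5
```

Request:
drive_tool([
  [[0,0,-10],0],
  [[0,0,-18],0],
  [[0,0,-22],0],
  [[0,0,-24],0],
  [[0,0,-26],0],
  [[0,0,-27.5],0],
  [[0,0,-28.5],0],
  [[0,0,-28.5],0],
])

```text
time: 16.18
tool_pos: [473.3, -415.0, 72.9]
tcp_rot: [180.0, -0.0, 6.3]
ft_force: [-0.6, -0.2, -1.1]
finger_gap: 21.7
```

Run:
```python
from h import *
from bench import r
s=snap("s12","scene"); q=r.sense();print(q["time"],q["tool_pos"],q["tcp_rot"],q["ft_force"],q["finger_gap"])
crop(s,280,85,90,80,8,"s12")
```

```text
16.2333 [ 473.26007006 -415.00749479   72.84034375] [ 1.79975687e+02 -1.83575711e-02  6.25968104e+00] [ 0.18549962 -0.73092154  0.35006612] 21.566629069521156
```

View pics/s12.png

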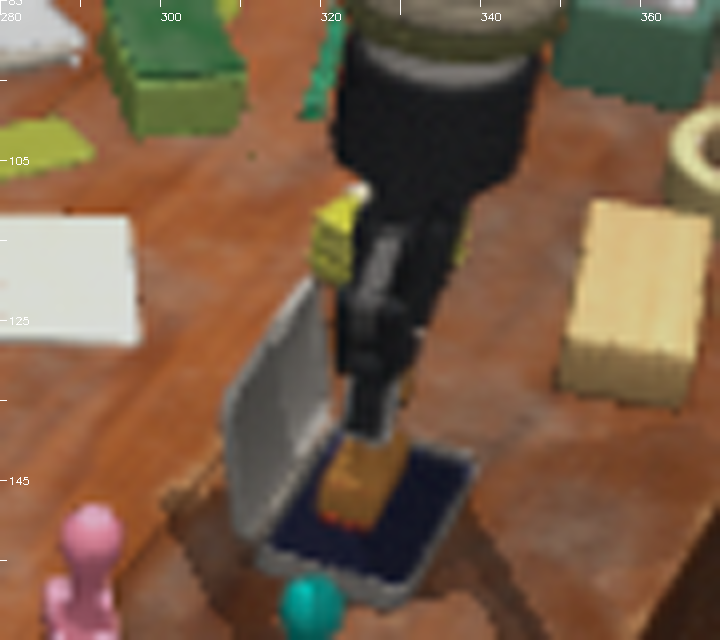

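Request:
drive_tool([
  [[0,0,-0.4],0],
  [[0,0,-0.8],0],
  [[0,0,-1.2],0],
  [[0,0,-1.6],0],
  [[0,0,-2],0],
  [[0,0,-2.2],0],
  [[0,0,-2.2],0],
  [[0,0,-2.2],0],
])

```text
time: 16.9
tool_pos: [473.2, -414.9, 70.5]
tcp_rot: [180.0, -0.0, 6.3]
ft_force: [0.1, 1.4, 2.6]
finger_gap: 22.1
```

There is about 3 N of contact on the pad. Releasing and retreating.

Request:
drive_tool([
  [[0,0,0],0],
  [[0,0,0],0],
  [[0,0,0],0],
  [[0,0,0],0],
  [[0,0,0],0],
  [[0,0,0],0],
  [[0,0,0],0],
  [[0,0,0],0],
], fingers=60)

```text
time: 17.57
tool_pos: [473.1, -414.9, 70.2]
tcp_rot: [-180.0, 0.0, 6.3]
ft_force: [-0.2, -0.6, 0.1]
finger_gap: 60.0
```

Request:
drive_tool([
  [[0,0,10],0],
  [[0,0,30],0],
  [[0,0,60],0],
  [[0,0,100],0],
  [[0,0,140],0],
  [[-30,-25,160],0],
  [[-60,-50,170],0],
  [[-90,-75,180],0],
])

```text
time: 18.23
tool_pos: [383.1, -490.7, 253.9]
tcp_rot: [179.8, -0.1, 6.4]
ft_force: [-0.7, -0.6, -0.7]
finger_gap: 59.9
```

Request:
drive_tool([
  [[-30,-25,0],0],
  [[-60,-50,0],0],
  [[-90,-65,0],0],
  [[-100,-65,0],0],
  [[-100,-65,0],0],
  [[-100,-65,0],0],
  [[-100,-65,0],0],
  [[-100,-65,0],0],
])

```text
time: 18.9
tool_pos: [284.5, -554.2, 250.6]
tcp_rot: [180.0, -0.0, 6.4]
ft_force: [-0.1, 0.4, 0.9]
finger_gap: 59.9
```

Run:
```python
from h import *
from bench import r
s=snap("s13","scene");t=snap("t13","top"); q=r.sense();print(q["time"],q["tool_pos"],q["ft_force"],q["finger_gap"])
crop(s,265,105,95,85,8,"s13");cv2.imwrite("pics/t13.png",t["pixels"][:,:,::-1]);crop(t,340,190,80,60,8,"t13c")
```

```text
19.0 [ 284.41419003 -554.2142158   250.37384738] [-0.58646617  0.29326514  0.59931808] 59.6906947967026
```

View pics/s13.png

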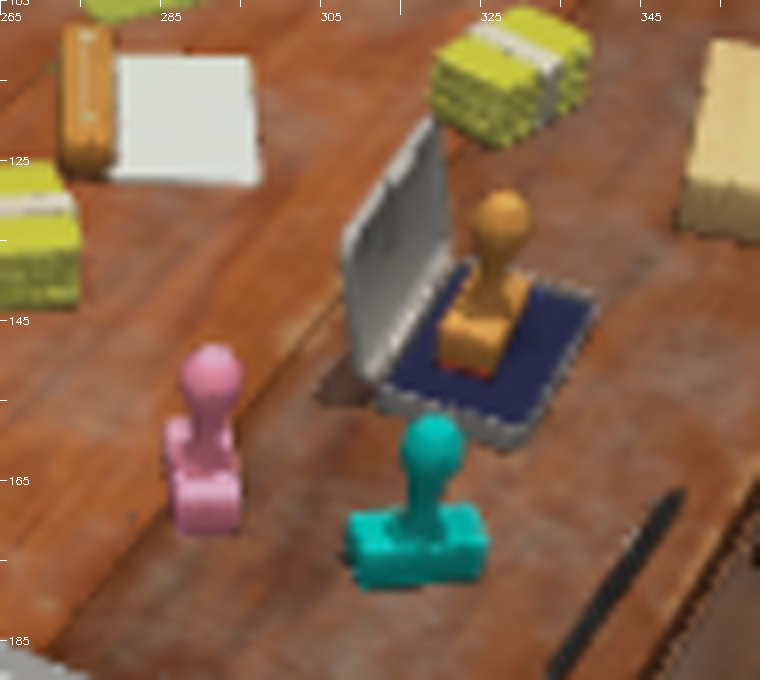

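View pics/t13.png

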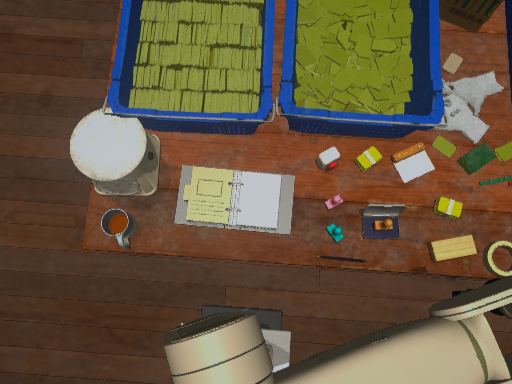

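View pics/t13c.png

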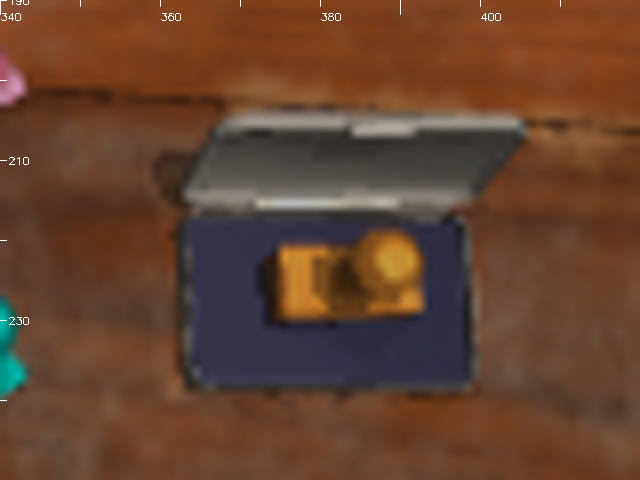

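The stamp stands upright on the pad, with its handle at top px (388,222). The card is flat with its back up, the mug, pen, timer and tile bundles are where they were, and the arm is clear. Handing in.

```bash
python3 -c "
from bench import r
print(r.hand_in())"
```

```text
the job is handed in; nothing more can be done
None
```

I did the steps in the order asked and handed the job in at about 19 s, but I couldn't see a print on the card in the pictures.

- **Card:** I lifted it by its tab. The tab slipped out of the fingers at about 100°, just past vertical, and the card fell the rest of the way by its own weight. It lies flat on the left stack with its back up.
- **Print:** The stamp stood square over the box at about (546, 108), to about 2 mm by the camera check. I ramped the force up slowly and held it at about 7 N for over half a second, going by a single reading of 6.6 N plus the stamp's weight, with noise of about ±1 N. The card yielded about 2.5 mm, which fits that force. Before-and-after images of the box show no visible difference. I took this to mean ink isn't drawn in the camera view, and did not press again because that could have left a double print.
- **Final checks:** The stamp stands upright on the ink pad, and the mug, pen, timer and tile bundle look unmoved. The arm is clear of everything.

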